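# Upend a settled bottle at the jeweller's bench

## Robot

A 6-joint arm with a two-finger parallel gripper is mounted at the origin on the work surface. World frame = base frame: x ahead of the robot, y to its left, z up, the work surface at z = 0. Lengths are in m, angles in degrees, forces in N, time in s.
With the tool pointing down it reaches from about 0.35 to 0.875 m from the base axis. Payload 4.2 kg.
Tool frame: the origin (TCP) lies on the mounting face of the last link; the fingertips stand 182 mm ahead of it and the grasp point (between the pads) lies 164 mm ahead of it (r.tcp_to_grasp is the distance from the TCP to the grasp point, in m); z points along the fingers, y is the line along which they close (so a half turn about z gives the same grasp; the last joint's range is limited). The gripper opens to 87 mm and grips with 3 to 60 N. Pads are 19 mm wide; open, the fingers measure 117 mm over their backs; the gripper's body (75 mm by 190 mm) begins 51 mm behind the grasp point.
Start: joints at [82.197, 22.042, 0.453, 0, -68.411, -14.817], TCP at [0.24, 0.577, 0.405] pointing down, gripper open.
Joint ranges: [-179.83, 179.83], [-69.29, 118.12], [-61.27, 80.66], [-181.25, 117.63], [-171.15, -9.14], [-177.46, 177.46]. Speed limits (degrees/s): [159.86, 159.86, 180, 180, 180, 180].

## Interface

Orientations are given as a 3x3 rotation matrix whose columns are the frame's x, y, z axes.
In Python, from station import sense, eyes, r gives the robot as it stands.
- The arm moves only by the tool jog_arm, never from a script. Its argument "increments" is a list of rows, each a list of 4 numbers: the shift along the tool's x, y, z normalised to -1 to 1, where 1 is 0.02 m, then the turn about the tool's z normalised to -1 to 1, where 1 is 0.08 rad. A call has 1 to 10 rows; each row shifts and turns the commanded pose from where the row before left it, along the tool's axes as they then stand; what a row does not reach is not made up. A row lasts 1/10 s, in which the tool goes at most 50 mm and 8.59 degrees, less where a joint would pass 70% of its speed; a pose out of reach is approached as far as the arm can. A call with a number of a shift or a turn outside -1 to 1 is refused whole. A call with a gripper value outside its range is refused whole. "grip" is the finger opening in mm, from 0 to 87, set as the call begins (left out, the last holds). The fingers move at their own pace and stop on an object; the grip force is fixed at half the most. Time passes only in rows, so rows that do not move let the fingers close. It gives the time, the measured TCP pose, the force, the opening and the grip force at its end, in the units of the state.
- sense(): the state, without advancing time (a new reading comes with each control period).
- eyes.capture(name): name is "scene" or "top" or "wrist"; returns the picture (420x560x3 uint8, blue, green, red); there is no depth.
- eyes.get_calibration(name): a dict with "camera_matrix" (3x3 intrinsics, pixels), "R" (3x3) and "t" (3): a world point X has camera coordinates R X + t; the wrist camera has in their place "T_tool_cam" (4x4, takes a point from camera to tool coordinates, whose origin is the TCP and whose axes are the flange's). Camera axes: x right, y down, z forward; pixel columns grow to the right and rows downward; lengths in m; the calibration is good to about 2 mm. A picture is of the moment at which its call begins: read the wrist's pose just before it. get_calibration takes no time and is no camera call.
- r.finish_job(): hands the job in; it is judged then, once.
Trained networks look in the newest picture that a camera, given by its name, has taken for a name from the list of things; names that differ only in an ending like _2 or _b are one class to them, and where a whole thing is asked for, a point or a joint stands for the part that bears it (a point fixed in the world has none). Each returns a list of dicts, best first, with "conf" (0 to 1); they miss things now and then, are a little off and sometimes report something else, mostly with a low value. They report only what shows in the picture. A call takes as long as a camera call. They do not tell look-alikes from the thing itself.
- eyes.spot_in(camera, name): "centre" ([x, y, z] in m, in world coordinates, good to about 4 mm: the middle of the surface that is visible of it).
- eyes.outline_of(camera, name): "mask" (420x560 bool, what is visible of it).
The state is a dict: "time_s": time; "joints": joint angles; "joint_velocities": joint speeds; "effort": joint torques, N m; "tcp_pos": TCP position; "ee_rot": TCP orientation; "wrist_force": force on the tool from outside, world axes, zero at the start; "moment": the same for the moment, N m; "gripper_width": opening from 0.0 (shut) to 1.0 (fully open); "gripper_force": force on a finger pad.
Only numpy, scipy, OpenCV 4.12 (cv2) and the standard library are available. Lean on these libraries where they do the work, as an engineer would, in place of code of your own. Each camera call takes 0.05 s, during which the arm holds its last target. There are 200 camera calls.

## Task

The polishing slurry in the stout white bottle has settled: pick the closed bottle up, turn it upside down and keep it so for about two seconds, then set it down upright with its whole foot on the round cork mat, and let go. Do not drop it, and leave the slim bottle, the wide jar and the steel bench block standing where they are.

Things in the scene. Friction and masses are not known exactly. Their poses are not given: they have to be found in the camera images.
- bottle: the stout bottle to be turned over: white plastic, straight round body 46 mm in diameter up to 66 mm high, then a short shoulder, and a black ribbed screw cap 30 mm in diameter from 77 mm to the top at 95 mm; paper band round its body; about 0.16 kg, rigid, closed. Stands loose on the bench. Origin: centre of its underside; z points up through the cap.
- mat: round cork mat fixed on the bench, 110 mm in diameter, 4 mm thick. Origin: centre of its underside (on the bench top); its upper face is 4 mm above that.
- slim_bottle: bystander: slim tall bottle of the same white plastic with black cap, 34 mm in diameter, 127 mm tall. Origin: centre of its underside.
- jar: bystander: wide low jar of the same white plastic with black lid, 68 mm in diameter, 55 mm tall. Origin: centre of its underside.
- block: bystander: square steel bench block 80 mm wide on a wooden base 100 mm square, 40 mm high in all. Origin: centre of its underside.
Mind the look-alikes: they are no part of the job. Several things have the shape of the mat; the one meant has the colours described above.

How it is judged (in metres and radians):
On the way:
1. the bottle is upside down (its cap pointing down, at least 132 degrees over from upright) for a full second (angle between bottle's own z axis and vertical above 2.3 rad), for 1 s.
At the end, for the whole second after the job is handed in: the stout bottle stands upright (within 0.1 rad) and at rest on the cork mat, its foot wholly on the mat (its axis within 32 mm of the mat's centre), released; the slim bottle, the jar and the block stand where they were (horizontal distance between bottle and mat below 0.032 m and angle between bottle's own z axis and vertical below 0.1 rad and z of bottle in the frame of mat between 0.001 and 0.01 m and linear speed of bottle below 0.03 m/s); the robot touches nothing.
It fails at once if the bottle is dropped or thrown (falls freely for more than about 8 mm) (contact force between bottle and anything else below 0.05 N and linear speed of bottle above 0.4 m/s).
It fails at once if the slim bottle is pushed more than 25 mm or tipped over (distance of slim_bottle from where it was at the start of the episode above 0.025 m or angle between slim_bottle's own z axis and vertical above 0.4 rad).
It fails at once if the jar is pushed more than 25 mm or tipped over (distance of jar from where it was at the start of the episode above 0.025 m or angle between jar's own z axis and vertical above 0.4 rad).
It fails at once if the bench block is pushed more than 25 mm (distance of block from where it was at the start of the episode above 0.025 m).
It also fails if it takes over 67 s, if anything falls off the work surface, if the arm or the gripper's body presses on something with over 40 N, if the wrist force passes 120 N, or if a joint passes its speed limit or range.

## Working session

There is one attempt and no reset: what is moved stays moved. The work goes in short steps, Python scripts to look and compute and a tool call to move; the robot and the scene stay as the last step left them, time stands still between calls to the robot, and variables do not carry over. Pictures are saved under pics/ and viewed, at most 10 in all, crops included, and the job is handed in when it is done.

Besides the shell and the picture viewer there is one more tool, called in YAML: its name, and indented under it one key for each argument. jog_arm: Moves the arm, as the interface text tells. Its arguments: {"type":"object","properties":{"increments":{"type":"array"},"grip":{"type":"number"}},"required":["increments"]}

```bash
ls; mkdir -p pics
python3 - <<'E'
from station import sense, eyes, r
import cv2,numpy as np
print([a for a in dir(r) if a[0]!='_'],[a for a in dir(eyes) if a[0]!='_'])
s=sense();print({k:np.round(v,3).tolist() for k,v in s.items()})
for c in("scene","top"):
    im=eyes.capture(c);cv2.imwrite(f"pics/{c}1.png",im)
    for n in("bottle","mat","slim_bottle","jar","block"):
        print(c,n,[(np.round(d["centre"],3).tolist(),round(d["conf"],2)) for d in eyes.spot_in(c,n)])
E
```

```text
pics
['PlanningError', 'finish_job', 'tcp_to_grasp'] ['capture', 'get_calibration', 'outline_of', 'spot_in']
{'time_s': 0.0, 'joints': [82.197, 22.09, 0.38, -0.029, -68.413, -14.816], 'joint_velocities': [-0.038, 0.096, 0.049, 0.032, 0.023, 0.033], 'effort': [0.001, -39.067, 18.74, 4.22, 0.011, -0.0], 'tcp_pos': [0.24, 0.577, 0.404], 'ee_rot': [[0.923, -0.385, -0.001], [-0.385, -0.923, -0.002], [0.0, 0.002, -1.0]], 'wrist_force': [0.494, 0.273, -0.285], 'moment': [0.017, -0.008, -0.006], 'gripper_force': 0.0, 'gripper_width': 0.999}
scene bottle [([0.438, 0.185, 0.002], 0.63), ([0.586, 0.022, 0.064], 0.59)]
scene mat [([0.437, 0.188, 0.001], 0.94), ([0.428, 0.041, 0.005], 0.81)]
scene slim_bottle [([0.596, -0.232, 0.08], 0.57)]
scene jar [([0.627, 0.239, 0.059], 0.93), ([0.597, -0.23, 0.075], 0.57)]
scene block [([0.429, -0.379, 0.032], 0.83)]
top bottle [([0.568, 0.016, 0.072], 0.76)]
top mat [([0.433, 0.19, 0.006], 0.88), ([0.426, 0.043, 0.001], 0.87)]
top slim_bottle [([0.577, -0.226, 0.098], 0.59)]
top jar [([0.61, 0.239, 0.053], 0.65), ([0.431, 0.191, 0.004], 0.45)]
top block [([0.411, -0.385, 0.038], 0.71)]
```

View pics/scene1.png

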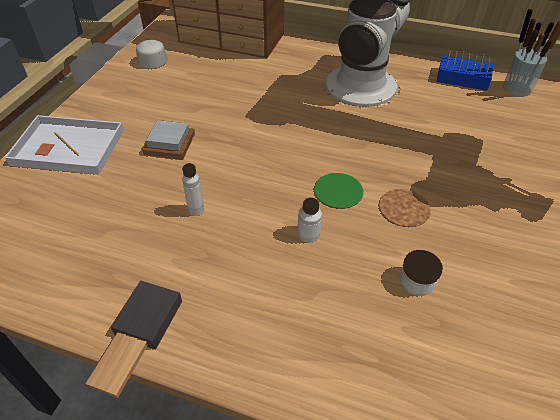

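View pics/top1.png

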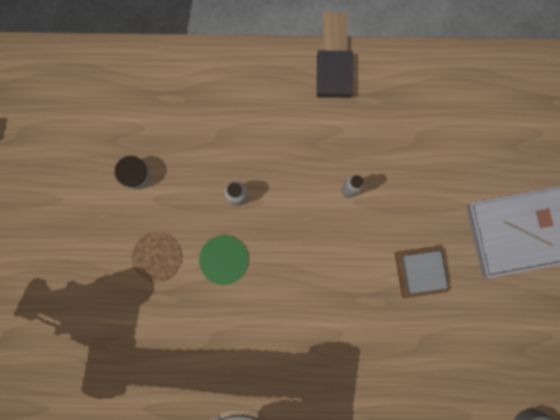

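Bottle: scene (309,222) / top (235,193). Mat candidates: the brown speckled disc, scene (404,207) / top (157,256), and the green disc, scene (338,190) / top (224,260). Cork is the brown one. Jog turns only about the tool z axis, so I'll first see how the arm behaves at its reach limit, in clear air.

jog_arm:
  increments:
    - [0,-1,0,0]
    - [0,-1,0,0]
    - [0,-1,0,0]
    - [0,-1,0,0]
    - [0,-1,0,0]
    - [0,-1,0,0]
    - [0,-1,0,0]
    - [0,-1,0,0]
    - [0,-1,0,0]
    - [0,-1,0,0]

```text
time_s: 1.6
tcp_pos: [0.3176, 0.7622, 0.4045]
ee_rot: [[0.923, -0.385, -0.0], [-0.385, -0.923, -0.0], [0.0, 0.0, -1.0]]
wrist_force: [0.3, 0.9, 0.1]
gripper_width: 0.999
gripper_force: 0.0
```

jog_arm:
  increments:
    - [0,-1,0,0]
    - [0,-1,0,0]
    - [0,-1,0,0]
    - [0,-1,0,0]
    - [0,-1,0,0]
    - [0,-1,0,0]
    - [0,-1,0,0]
    - [0,-1,0,0]

```text
time_s: 2.4
tcp_pos: [0.3596, 0.8646, 0.3887]
ee_rot: [[0.923, -0.384, 0.015], [-0.385, -0.923, 0.031], [0.002, -0.035, -0.999]]
wrist_force: [-0.3, -0.2, 1.2]
gripper_width: 0.998
gripper_force: 0.0
```

Run:
```python
from station import sense, eyes, r
import numpy as np
s=sense();print({k:np.round(v,3).tolist() for k,v in s.items() if k in('time_s','joints','tcp_pos','ee_rot')})
```

```text
{'time_s': 2.4, 'joints': [77.302, 65.07, 80.6, 0.478, -103.584, -9.802], 'tcp_pos': [0.36, 0.865, 0.389], 'ee_rot': [[0.923, -0.384, 0.015], [-0.385, -0.923, 0.031], [0.002, -0.035, -0.999]]}
```

jog_arm:
  increments:
    - [0,-1,0,0]
    - [0,-1,0,0]
    - [0,-1,0,0]
    - [0,-1,0,0]
    - [0,-1,0,0]

```text
time_s: 2.9
tcp_pos: [0.3651, 0.8791, 0.3683]
ee_rot: [[0.923, -0.383, 0.042], [-0.385, -0.919, 0.087], [0.005, -0.096, -0.995]]
wrist_force: [0.5, -0.0, 0.1]
gripper_width: 1.003
gripper_force: 0.0
```

jog_arm:
  increments:
    - [0,1,0,0]
    - [0,1,0,0]
    - [0,1,0,0]
    - [0,1,0,0]
    - [0,1,0,0]

```text
time_s: 3.4
tcp_pos: [0.3285, 0.7913, 0.3599]
ee_rot: [[0.923, -0.383, 0.042], [-0.385, -0.919, 0.087], [0.005, -0.096, -0.995]]
wrist_force: [1.7, 0.3, 1.1]
gripper_width: 0.997
gripper_force: 0.0
```

Run:
```python
from station import sense, eyes, r
import numpy as np
s=sense();print({k:np.round(v,3).tolist() for k,v in s.items() if k in('time_s','joints','tcp_pos','ee_rot')})
```

```text
{'time_s': 3.4, 'joints': [78.401, 46.908, 37.798, 1.385, -75.536, -11.304], 'tcp_pos': [0.328, 0.791, 0.36], 'ee_rot': [[0.923, -0.383, 0.042], [-0.385, -0.919, 0.087], [0.005, -0.096, -0.995]]}
```

```bash
cat > kin.py <<'E'
import numpy as np
from scipy.spatial.transform import Rotation as Ro
from scipy.optimize import least_squares
def R(ax,d): return Ro.from_euler(ax,d,degrees=True).as_matrix()
T0=np.array([[0,0,1],[0,-1,0],[1,0,0]])*1.0  # tool axes in forearm frame (z along x)
def fk(j,p,s4=1,s6=1):
    h,a1,L2,e,L3,d6,y3,y6=p
    A=R('z',j[0]);B=A@R('y',j[1]);C=B@R('y',-j[2]);D=C@R('x',s4*j[3]);E=D@R('y',-j[4]);F=E@R('x',s6*j[5])
    pos=A@[a1,0,h]+B@[0,y3,L2]+C@[0,0,e]+C@[L3,0,0]+E@[d6,y6,0]
    return pos,F@T0
E
cat > data.txt <<'E'
82.197 22.042 .453 0 -68.411 -14.817 .24 .577 .405 .923 -.385 0 -.385 -.923 0 0 0 -1
77.302 65.07 80.6 .478 -103.584 -9.802 .36 .865 .389 .923 -.384 .015 -.385 -.923 .031 .002 -.035 -.999
78.401 46.908 37.798 1.385 -75.536 -11.304 .3285 .7913 .3599 .923 -.383 .042 -.385 -.919 .087 .005 -.096 -.995
E
python3 - <<'E'
from kin import *
D=np.loadtxt('data.txt')
for s4 in(1,-1):
  for s6 in(1,-1):
    f=lambda p:np.concatenate([fk(d[:6],p,s4,s6)[0]-d[6:9] for d in D]+[0.001*(p-[.3,0,.4,0,.4,.1,-.16,0])])
    s=least_squares(f,[.3,0,.4,0,.4,.1,-.16,0]);print(s4,s6,s.x.round(4),abs(s.fun[:9]).max())
    print([np.round(np.abs(fk(d[:6],s.x,s4,s6)[1]-d[9:].reshape(3,3)).max(),3) for d in D], np.round(fk(D[0,:6],s.x,s4,s6)[1],2).tolist())
E
```

```text
1 1 [-0.2044 -0.1174  0.6543  0.0635  0.4869 -0.1231 -0.544   0.3843] 0.00030958887726745266
[np.float64(1.378), np.float64(1.383), np.float64(1.383)] [[-0.12, 0.99, -0.0], [0.99, 0.12, -0.0], [-0.0, -0.0, -1.0]]
1 -1 [-0.2044 -0.1174  0.6543  0.0635  0.4869 -0.1231 -0.544   0.3843] 0.00030958887726745266
[np.float64(1.308), np.float64(1.309), np.float64(1.302)] [[0.38, 0.92, -0.0], [0.92, -0.38, -0.0], [-0.0, 0.0, -1.0]]
-1 1 [ 0.1831  0.0077  0.5591 -0.0049  0.4178  0.1381 -0.0243 -0.1354] 0.00030723504640889354
[np.float64(1.378), np.float64(1.383), np.float64(1.382)] [[-0.12, 0.99, -0.0], [0.99, 0.12, -0.0], [-0.0, -0.0, -1.0]]
-1 -1 [ 0.1831  0.0077  0.5591 -0.0049  0.4178  0.1381 -0.0243 -0.1354] 0.00030723504640889354
[np.float64(1.308), np.float64(1.308), np.float64(1.306)] [[0.38, 0.92, -0.0], [0.92, -0.38, -0.0], [-0.0, 0.0, -1.0]]
```

jog_arm:
  increments:
    - [-0.5,1,-0.5,0]
    - [-0.5,1,-0.5,0]
    - [-0.5,1,-0.5,0]
    - [-0.5,1,-0.5,0]
    - [-0.5,1,-0.5,0]
    - [-0.5,1,-0.5,0]

```text
time_s: 4.0
tcp_pos: [0.2243, 0.6993, 0.4081]
ee_rot: [[0.923, -0.383, 0.041], [-0.385, -0.919, 0.087], [0.005, -0.096, -0.995]]
wrist_force: [0.1, 0.6, 0.3]
gripper_width: 1.0
gripper_force: 0.0
```

```bash
cat > log.py <<'E'
from station import sense
import numpy as np
s=sense();v=np.concatenate([s['joints'],s['tcp_pos'],np.ravel(s['ee_rot'])])
open('data.txt','a').write(' '.join(f'{x:.4f}' for x in v)+'\n')
print(s['time_s'],np.round(s['joints'],1),np.round(s['tcp_pos'],4),np.round(s['ee_rot'],3).tolist())
E
python3 log.py
```

```text
4.0 [ 85.1  31.7  16.    2.1 -69.1 -18.4] [0.2243 0.6993 0.4081] [[0.923, -0.383, 0.041], [-0.385, -0.919, 0.087], [0.005, -0.096, -0.995]]
```

jog_arm:
  increments:
    - [0.5,0.8,-1,0]
    - [0.5,0.8,-1,0]
    - [0.5,0.8,-1,0]
    - [0.5,0.8,-1,0]
    - [0.5,0.8,-1,0]
    - [0.5,0.8,-1,0]
    - [0.5,0.8,-1,0]

```text
time_s: 4.7
tcp_pos: [0.241, 0.5571, 0.5377]
ee_rot: [[0.923, -0.383, 0.042], [-0.385, -0.919, 0.087], [0.005, -0.096, -0.995]]
wrist_force: [0.5, -0.7, -0.3]
gripper_width: 1.002
gripper_force: 0.0
```

```bash
python3 log.py; sed -i "s/^T0=.*/T0=np.array([[0,0,1],[-1,0,0],[0,-1,0]])*1.0/; s/s4=1,s6=1/s4=-1,s6=-1/" kin.py
cat > fit.py <<'E'
from kin import *
D=np.loadtxt('data.txt');p0=[.25,0,.45,0,.42,.13,-.02,-.14]
f=lambda p:np.concatenate([fk(d[:6],p)[0]-d[6:9] for d in D]+[0.001*(p-p0)])
s=least_squares(f,p0);P=s.x
if __name__=='__main__':
    print(P.round(4),abs(s.fun[:-8]).max(),[np.round(np.abs(fk(d[:6],P)[1]-d[9:].reshape(3,3)).max(),3) for d in D])
E
python3 fit.py
```

```text
4.7 [ 82.2  15.8   9.3   1.7 -78.3 -15.1] [0.241  0.5571 0.5377] [[0.923, -0.383, 0.042], [-0.385, -0.919, 0.087], [0.005, -0.096, -0.995]]
[ 0.1601  0.      0.565  -0.0006  0.422   0.1231 -0.0073 -0.1525] 0.0003430589426533237 [np.float64(0.0), np.float64(0.0), np.float64(0.0), np.float64(0.0), np.float64(0.0)]
```

```bash
cat > ik.py <<'E'
from fit import *
lo=np.array([-179.83,-69.29,-61.27,-181.25,-171.15,-177.46]);hi=np.array([179.83,118.12,80.66,117.63,-9.14,177.46])
def Rtool(psi,dl,x=1): # tool z heading psi, pitched down dl; x up (1) or down(-1)
    z=R('z',psi)@R('y',dl)@[1,0,0]; y=np.cross([0,0,1],z);y/=np.linalg.norm(y);y*=x
    return np.c_[np.cross(y,z),y,z]
def ik(pos,Rt,j0,m=1.5):
    f=lambda j:np.r_[(fk(j,P)[0]-pos)*5,(fk(j,P)[1]-Rt).ravel()]
    s=least_squares(f,np.clip(j0,lo+m+.1,hi-m-.1),bounds=(lo+m,hi-m),x_scale=50.)
    return s.x,np.abs(s.fun).max()
def ptsz(j):
    h,a1,L2,e,L3,d6,y3,y6=P
    A=R('z',j[0]);B=A@R('y',j[1]);C=B@R('y',-j[2])
    el=A@[a1,0,h]+B@[0,y3,L2];return el,el+C@[L3,0,e]
E
cat > scan.py <<'E'
from ik import *
rng=np.random.default_rng(0)
Bt=np.array([.572,.018,.045]);M=np.array([.435,.19,.05])
for dl in(12,):
 for psi in range(-180,180,20):
  out=[]
  for G in(Bt,M):
   ok=[]
   for x in(1,-1):
    Rt=Rtool(psi,dl,x);pos=G-.164*Rt[:,2];best=None
    for k in range(14):
     j,e=ik(pos,Rt,rng.uniform(lo,hi))
     if e<2e-3 and not any(np.abs(j-q[0]).max()<5 for q in ok):
      el,w=ptsz(j)
      if min(el[2],w[2])>.05: ok.append((j,x,el[2],w[2]))
   out.append(ok)
  for n,o in zip('BM',out):
   for j,x,a,b in o:
     print(dl,psi,n,x,j.round().astype(int),round(a,2),round(b,2))
E
time python3 scan.py
```

```text
12 -180 B 1 [  12   67   31  -15 -131   77] 0.38 0.14
12 -180 B -1 [  12   67   31  -15 -131 -103] 0.38 0.14
12 -180 M 1 [  26   58   13  -29 -119   69] 0.46 0.16
12 -180 M -1 [  26   58   13  -29 -119 -111] 0.46 0.16
12 -160 B 1 [  19   66   23    2 -125   91] 0.39 0.1
12 -160 B -1 [  19   66   23    2 -125  -89] 0.39 0.1
12 -160 M 1 [  34   59   12  -16 -119   79] 0.45 0.14
12 -160 M -1 [  34   59   12  -16 -119 -101] 0.45 0.14
12 -140 B 1 [  25   63   11   16 -115  100] 0.41 0.08
12 -140 B -1 [  25   63   11   16 -115  -80] 0.41 0.08
12 -140 M 1 [  42   59    6   -2 -115   89] 0.45 0.11
12 -140 M -1 [  42   59    6   -2 -115  -91] 0.45 0.11
12 -120 B 1 [  31   60   -3   29 -102  103] 0.45 0.07
12 -120 B -1 [  31   60   -3   29 -102  -77] 0.45 0.07
12 -120 M 1 [  50   57   -4   11 -106   95] 0.47 0.1
12 -120 M -1 [  50   57   -4   11 -106  -85] 0.47 0.1
12 -100 B 1 [ 35  55 -19  44 -89 101] 0.48 0.08
12 -100 B -1 [ 35  55 -19  44 -89 -79] 0.48 0.08
12 -100 M 1 [ 57  55 -16  23 -96  98] 0.49 0.09
12 -100 M -1 [ 57  55 -16  23 -96 -82] 0.49 0.09
12 -80 B 1 [ 37  51 -36  63 -79  93] 0
[... 1285 characters left out ...]
4  -72  -86 -118] 0.55 0.18
12 120 B 1 [ -10   58   21  -54 -112   49] 0.46 0.2
12 120 B -1 [ -10   58   21  -54 -112 -131] 0.46 0.2
12 120 M 1 [  3  49  -4 -61 -96  58] 0.53 0.19
12 120 M -1 [   3   49   -4  -61  -96 -122] 0.53 0.19
12 140 B 1 [  -3   62   29  -44 -123   53] 0.42 0.19
12 140 B -1 [  -3   62   29  -44 -123 -127] 0.42 0.19
12 140 M 1 [  10   53    4  -51 -105   58] 0.5 0.19
12 140 M -1 [  10   53    4  -51 -105 -122] 0.5 0.19
12 160 B 1 [   4   65   33  -32 -130   63] 0.4 0.17
12 160 B -1 [   4   65   33  -32 -130 -117] 0.4 0.17
12 160 M 1 [  18   56   11  -41 -114   62] 0.48 0.18
12 160 M -1 [  18   56   11  -41 -114 -118] 0.48 0.18
real	1m55.743s
user	1m54.179s
sys	0m0.187s
```

jog_arm:
  increments:
    - [0,-1,0.4,0]
    - [0,-1,0.4,0]
    - [0,-1,0.4,0]
    - [0,-1,0.4,0]
    - [0,-1,0.4,0]
    - [0,-1,0.4,0]
    - [0,-1,0.4,0]
    - [0,-1,0.4,0]
    - [0,-1,0.4,0]
    - [0,-1,0.4,0]

```text
time_s: 5.7
tcp_pos: [0.3212, 0.7495, 0.4758]
ee_rot: [[0.923, -0.383, 0.042], [-0.385, -0.919, 0.086], [0.005, -0.096, -0.995]]
wrist_force: [0.2, 0.5, 0.6]
gripper_width: 1.002
gripper_force: 0.0
```

jog_arm:
  increments:
    - [0,-1,0.4,0]
    - [0,-1,0.4,0]
    - [0,-1,0.4,0]
    - [0,-1,0.4,0]
    - [0,-1,0.4,0]
    - [0,-1,0,0]
    - [0,-1,0,0]
    - [0,-1,0,0]
    - [0,-1,0,0]
    - [0,-1,0,0]

```text
time_s: 6.7
tcp_pos: [0.3668, 0.862, 0.4292]
ee_rot: [[0.923, -0.379, 0.069], [-0.385, -0.911, 0.144], [0.009, -0.16, -0.987]]
wrist_force: [-0.2, -0.3, 0.5]
gripper_width: 1.001
gripper_force: 0.0
```

jog_arm:
  increments:
    - [0,-1,0,0]
    - [0,-1,0,0]
    - [0,-1,0,0]
    - [0,-1,0,0]
    - [0,-1,0,0]
    - [0,-1,0,0]
    - [0,-1,0,0]
    - [0,-1,0,0]
    - [0,-1,0,0]
    - [0,-1,0,0]

```text
time_s: 7.7
tcp_pos: [0.3747, 0.8882, 0.4032]
ee_rot: [[0.922, -0.367, 0.123], [-0.387, -0.887, 0.251], [0.017, -0.279, -0.96]]
wrist_force: [0.3, 0.6, 0.1]
gripper_width: 0.997
gripper_force: 0.0
```

```bash
python3 log.py; python3 fit.py
```

```text
7.7 [ 77.1  65.   80.6   3.7 -89.8  -9.3] [0.3747 0.8882 0.4032] [[0.922, -0.367, 0.123], [-0.387, -0.887, 0.251], [0.017, -0.279, -0.96]]
[ 0.1597  0.      0.5649 -0.0006  0.422   0.1226 -0.004  -0.1558] 0.0003733998323131038 [np.float64(0.0), np.float64(0.0), np.float64(0.0), np.float64(0.0), np.float64(0.0), np.float64(0.0)]
```

jog_arm:
  increments:
    - [0,-1,0,0]
    - [0,-1,0,0]
    - [0,-1,0,0]
    - [0,-1,0,0]
    - [0,-1,0,0]
    - [0,-1,0,0]
    - [0,-1,0,0]
    - [0,-1,0,0]
    - [0,-1,0,0]
    - [0,-1,0,0]

```text
time_s: 8.7
tcp_pos: [0.3787, 0.9052, 0.4047]
ee_rot: [[0.921, -0.348, 0.177], [-0.389, -0.847, 0.361], [0.024, -0.401, -0.916]]
wrist_force: [-0.6, -1.0, -0.4]
gripper_width: 0.995
gripper_force: 0.0
```

jog_arm:
  increments:
    - [0,-1,0.5,0]
    - [0,-1,0.5,0]
    - [0,-1,0.5,0]
    - [0,-1,0.5,0]
    - [0,-1,0.5,0]
    - [0,-1,0.5,0]
    - [0,-1,0.5,0]
    - [0,-1,0.5,0]
    - [0,-1,0.5,0]
    - [0,-1,0.5,0]

```text
time_s: 9.7
tcp_pos: [0.3936, 0.9423, 0.3414]
ee_rot: [[0.919, -0.32, 0.23], [-0.393, -0.79, 0.471], [0.031, -0.523, -0.852]]
wrist_force: [-0.3, 0.3, 0.3]
gripper_width: 0.998
gripper_force: 0.0
```

jog_arm:
  increments:
    - [0,-1,0.2,0]
    - [0,-1,0.2,0]
    - [0,-1,0.2,0]
    - [0,-1,0.2,0]
    - [0,-1,0.2,0]
    - [0,-1,0.2,0]
    - [0,-1,0.2,0]
    - [0,-1,0.2,0]
    - [0,-1,0.2,0]
    - [0,-1,0.2,0]

```text
time_s: 10.7
tcp_pos: [0.395, 0.9524, 0.3622]
ee_rot: [[0.917, -0.287, 0.276], [-0.397, -0.724, 0.564], [0.038, -0.627, -0.778]]
wrist_force: [-0.1, -0.0, -0.5]
gripper_width: 0.999
gripper_force: 0.0
```

jog_arm:
  increments:
    - [0,-1,0.2,0]
    - [0,-1,0.2,0]
    - [0,-1,0.2,0]
    - [0,-1,0.2,0]
    - [0,-1,0.2,0]
    - [0,-1,0.2,0]
    - [0,-1,0.2,0]
    - [0,-1,0.2,0]
    - [0,-1,0.2,0]
    - [0,-1,0.2,0]

```text
time_s: 11.7
tcp_pos: [0.3932, 0.9559, 0.4007]
ee_rot: [[0.915, -0.251, 0.316], [-0.401, -0.65, 0.646], [0.043, -0.718, -0.695]]
wrist_force: [0.3, -0.3, 0.3]
gripper_width: 0.998
gripper_force: 0.0
```

```bash
python3 log.py; python3 fit.py
```

```text
11.7 [ 77.5  68.5  80.6  11.6 -57.5 -12.4] [0.3932 0.9559 0.4007] [[0.915, -0.251, 0.316], [-0.401, -0.65, 0.646], [0.043, -0.718, -0.695]]
[ 1.609e-01  1.000e-04  5.649e-01 -6.000e-04  4.218e-01  1.238e-01
 -4.000e-04 -1.594e-01] 0.00033626709348696937 [np.float64(0.0), np.float64(0.0), np.float64(0.0), np.float64(0.0), np.float64(0.0), np.float64(0.0), np.float64(0.0)]
```

jog_arm:
  increments:
    - [0,-1,-0.2,0]
    - [0,-1,-0.2,0]
    - [0,-1,-0.2,0]
    - [0,-1,-0.2,0]
    - [0,-1,-0.2,0]
    - [0,-1,-0.2,0]
    - [0,-1,-0.2,0]
    - [0,-1,-0.2,0]
    - [0,-1,-0.2,0]
    - [0,-1,-0.2,0]

```text
time_s: 12.7
tcp_pos: [0.3744, 0.9273, 0.5126]
ee_rot: [[0.913, -0.218, 0.345], [-0.405, -0.583, 0.704], [0.047, -0.783, -0.621]]
wrist_force: [-0.4, 1.0, -0.1]
gripper_width: 0.998
gripper_force: 0.0
```

jog_arm:
  increments:
    - [0,-1,0,0]
    - [0,-1,0,0]
    - [0,-1,0,0]
    - [0,-1,0,0]
    - [0,-1,0,0]
    - [0,-1,0,0]
    - [0,-1,0,0]
    - [0,-1,0,0]
    - [0,-1,0,0]
    - [0,-1,0,0]

```text
time_s: 13.7
tcp_pos: [0.3598, 0.9048, 0.5902]
ee_rot: [[0.911, -0.179, 0.372], [-0.41, -0.503, 0.761], [0.051, -0.845, -0.532]]
wrist_force: [0.6, -0.6, -0.6]
gripper_width: 0.999
gripper_force: 0.0
```

```bash
python3 log.py
```

```text
13.7 [ 79.1  58.3  80.6  15.4 -56.3 -13.4] [0.3598 0.9048 0.5902] [[0.911, -0.179, 0.372], [-0.41, -0.503, 0.761], [0.051, -0.845, -0.532]]
```

jog_arm:
  increments:
    - [0,-1,0.1,0]
    - [0,-1,0.1,0]
    - [0,-1,0.1,0]
    - [0,-1,0.1,0]
    - [0,-1,0.1,0]
    - [0,-1,0.1,0]
    - [0,-1,0.1,0]
    - [0,-1,0.1,0]
    - [0,-1,0.1,0]
    - [0,-1,0.1,0]

```text
time_s: 14.7
tcp_pos: [0.3459, 0.8824, 0.6563]
ee_rot: [[0.908, -0.137, 0.395], [-0.415, -0.417, 0.809], [0.054, -0.899, -0.435]]
wrist_force: [0.1, -0.5, 0.7]
gripper_width: 0.998
gripper_force: 0.0
```

jog_arm:
  increments:
    - [0,-1,0.1,0]
    - [0,-1,0.1,0]
    - [0,-1,0.1,0]
    - [0,-1,0.1,0]
    - [0,-1,0.1,0]
    - [0,-1,0.1,0]
    - [0,-1,0.1,0]
    - [0,-1,0.1,0]
    - [0,-1,0.1,0]
    - [0,-1,0.1,0]

```text
time_s: 15.7
tcp_pos: [0.3279, 0.8516, 0.7263]
ee_rot: [[0.906, -0.094, 0.413], [-0.42, -0.328, 0.846], [0.056, -0.94, -0.337]]
wrist_force: [1.3, 0.4, -0.2]
gripper_width: 1.002
gripper_force: 0.0
```

```bash
python3 log.py
python3 - <<'E'
from station import eyes
import cv2,numpy as np
im=eyes.capture("scene");cv2.imwrite("pics/s2.png",im)
for c in("scene","top"):
    K=eyes.get_calibration(c);print(c,np.round(K["camera_matrix"],1).tolist(),np.round(K["R"],4).tolist(),np.round(K["t"],4).tolist())
    if c=="top":eyes.capture(c)
    for n in("bottle","mat","slim_bottle","jar"):
        for d in eyes.outline_of(c,n):
            ys,xs=np.nonzero(d["mask"]);
            if len(ys):print(c,n,round(d["conf"],2),"box",xs.min(),xs.max(),ys.min(),ys.max(),"c",xs.mean().round(1),ys.mean().round(1),len(xs))
E
```

```text
15.7 [ 80.5  51.3  80.6  20.  -51.5 -15.1] [0.3279 0.8516 0.7263] [[0.906, -0.094, 0.413], [-0.42, -0.328, 0.846], [0.056, -0.94, -0.337]]
scene [[479.8, 0.0, 275.4], [0.0, 479.8, 203.5], [0.0, 0.0, 1.0]] [[-0.3269, 0.9451, 0.0014], [0.6912, 0.2401, -0.6817], [-0.6445, -0.2219, -0.7317]] [0.2398, -0.3356, 1.3608]
scene bottle 0.67 box 298 321 198 242 c 309.3 220.7 883
scene mat 0.97 box 314 362 172 209 c 338.1 190.1 1426
scene mat 0.8 box 379 430 189 226 c 404.3 207.5 1538
scene slim_bottle 0.62 box 183 203 163 215 c 192.7 189.8 752
scene jar 0.57 box 399 441 249 296 c 419.7 272.3 1588
top [[498.9, 0.0, 276.9], [0.0, 498.9, 210.2], [0.0, 0.0, 1.0]] [[0.0135, -0.9999, -0.0031], [-0.9937, -0.0131, -0.1111], [0.1111, 0.0046, -0.9938]] [-0.0816, 0.5346, 1.0504]
top bottle 0.89 box 224 246 181 205 c 235.2 193.1 451
top mat 0.87 box 198 247 235 284 c 222.8 259.9 1952
top mat 0.86 box 131 181 233 282 c 155.7 256.9 1967
top slim_bottle 0.88 box 341 362 175 197 c 351.8 186.2 333
top jar 0.96 box 114 150 156 190 c 131.9 172.7 982
```

jog_arm:
  increments:
    - [0,-1,0.1,0]
    - [0,-1,0.1,0]
    - [0,-1,0.1,0]
    - [0,-1,0.1,0]
    - [0,-1,0.1,0]
    - [0,-1,0.1,0]
    - [0,-1,0.1,0]
    - [0,-1,0.1,0]
    - [0,-1,0.1,0]
    - [0,-1,0.1,0]

```text
time_s: 17.2
tcp_pos: [0.306, 0.8128, 0.7973]
ee_rot: [[0.904, -0.051, 0.425], [-0.425, -0.239, 0.873], [0.058, -0.97, -0.238]]
wrist_force: [-0.1, -0.4, 0.3]
gripper_width: 1.0
gripper_force: 0.0
```

```bash
cat > loc.py <<'E'
import numpy as np
from station import eyes
from scipy.optimize import least_squares
def proj(c,X):
    k=eyes.get_calibration(c);Y=X@np.array(k["R"]).T+k["t"];Y=Y@np.array(k["camera_matrix"]).T;return Y[:,:2]/Y[:,2:]
def fitbox(prof,boxes,xy0): # prof: (radius,height) list
    a=np.linspace(0,2*np.pi,72)
    def f(xy):
        X=np.concatenate([np.c_[xy[0]+r*np.cos(a),xy[1]+r*np.sin(a),0*a+h] for r,h in prof]);o=[]
        for c,b in boxes.items():
            u=proj(c,X);o+=[u[:,0].min()+.0-b[0],u[:,0].max()-b[1]-1,u[:,1].min()-b[2],u[:,1].max()-b[3]-1]
        return np.array(o)
    s=least_squares(f,xy0);return s.x.round(4),s.fun.round(1)
E
python3 - <<'E'
from loc import *
print('B',fitbox([(.023,0),(.023,.066),(.015,.077),(.015,.095)],{"scene":(298,321,198,242),"top":(224,246,181,205)},[.57,.02]))
print('M',fitbox([(.055,.004)],{"scene":(379,430,189,226),"top":(131,181,233,282)},[.43,.19]))
print('S',fitbox([(.017,0),(.017,.09),(.012,.127)],{"scene":(183,203,163,215),"top":(341,362,175,197)},[.58,-.23]))
print('J',fitbox([(.034,0),(.034,.055)],{"scene":(399,441,249,296),"top":(114,150,156,190)},[.61,.24]))
E
python3 log.py
python3 -c "
import cv2
a=cv2.imread('pics/s2.png')[150:300,270:450];cv2.imwrite('pics/crop.png',cv2.resize(a,None,fx=4,fy=4,interpolation=3)[:600,:720])"
```

```text
B (array([0.5708, 0.016 ]), array([-0.6,  0.1, -1.2, -0.3, -0.9, -0. , -0.7, -0.3]))
M (array([0.4315, 0.1904]), array([-0.4, -0.6, -1. , -1.5, -0.3, -1.3, -1. , -0.7]))
S (array([ 0.5857, -0.2321]), array([-0.8,  0.1, -0.9, -0.4, -0.8, -0.2, -0.3, -0.2]))
J (array([0.6132, 0.2423]), array([-0.5,  0.4, -0.5, -1. , -0.9,  0.4, -0.8, -0.6]))
17.2 [ 81.6  47.3  80.6  22.5 -50.  -15.8] [0.306  0.8128 0.7973] [[0.904, -0.051, 0.425], [-0.425, -0.239, 0.873], [0.058, -0.97, -0.238]]
```

View pics/crop.png

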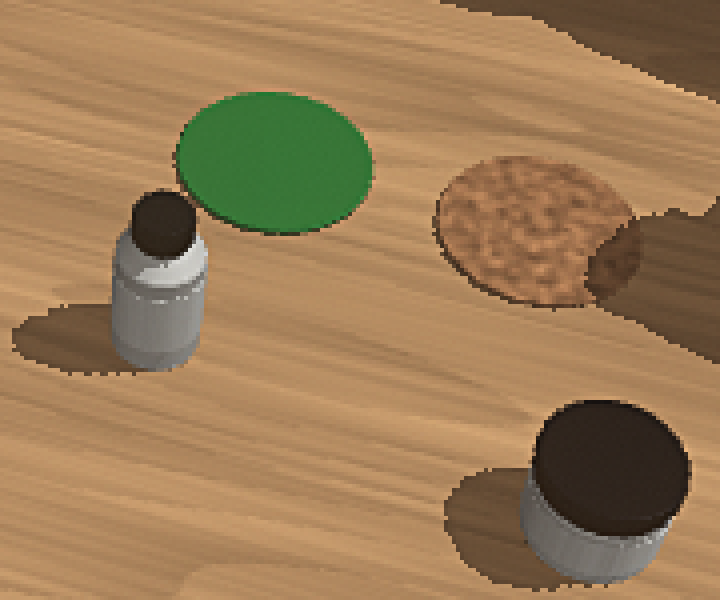

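Confirmed: the stout bottle is at scene (309,222), and the brown speckled cork disc at (404,207) is the mat (the green one is the look-alike). Now I turn the jaws horizontal while backing off.

jog_arm:
  increments:
    - [0,0,-0.6,-1]
    - [0,0,-0.6,-1]
    - [0,0,-0.6,-1]
    - [0,0,-0.6,-1]
    - [0,0,-0.6,-1]
    - [0,0,-0.6,-1]
    - [0,0,-0.6,-1]
    - [0,0,-0.6,-1]
    - [0,0,-0.6,-1]
    - [0,0,-0.6,-1]

```text
time_s: 18.2
tcp_pos: [0.2555, 0.7092, 0.826]
ee_rot: [[0.669, 0.609, 0.426], [-0.127, -0.471, 0.873], [0.732, -0.638, -0.238]]
wrist_force: [0.5, 1.0, 0.6]
gripper_width: 0.999
gripper_force: 0.0
```

jog_arm:
  increments:
    - [0,0,-0.6,-1]
    - [0,0,-0.6,-1]
    - [0,0,-0.6,-1]
    - [0,0,-0.6,-1]
    - [0,0,-0.6,-1]
    - [0,0,-0.6,-1]
    - [0,0,-0.6,-1]
    - [0,0,-0.6,-1]
    - [0,0,-0.6,-0.9]

```text
time_s: 19.1
tcp_pos: [0.2095, 0.6148, 0.8517]
ee_rot: [[0.109, 0.898, 0.426], [0.211, -0.44, 0.873], [0.971, -0.005, -0.237]]
wrist_force: [-0.2, -0.7, 0.9]
gripper_width: 0.998
gripper_force: 0.0
```

```bash
python3 log.py
cat > go.py <<'E'
# rows in tool units to bring the grasp point to G (world), orientation kept; IK continuation check
import sys
from ik import *
from station import sense
def go(*Gs,n=8):
    s=sense();Rt=np.array(s['ee_rot']);p=np.array(s['tcp_pos']);j=np.array(s['joints'])
    print('grasp now',(p+.164*Rt[:,2]).round(4),'tilt y',Rt[2,1].round(3))
    for G in Gs:
        t=np.array(G)-.164*Rt[:,2];u=Rt.T@(t-p)/.02
        print(G,'units',u.round(2))
        for k in range(1,n+1):
            j2,e=ik(p+(t-p)*k/n,Rt,j,.05);el,w=ptsz(j2)
            if k in(n//2,n) or e>3e-3 or np.abs(j2-j).max()>40: print('  ',k,j2.round().astype(int),'err',round(e,4),'wrist',w.round(2),'dmax',np.abs(j2-j).max().round())
            j=j2
        p=t
if __name__=='__main__': go(*[eval(a) for a in sys.argv[1:]])
E
python3 go.py "(.571,.016,.30)" "(.571,.016,.045)" "(.571,.016,.3)" "(.4315,.19,.25)" "(.4315,.19,.049)"
```

```text
19.1 [ 85.2  11.7  19.4  44.6 -30.   43.9] [0.2095 0.6148 0.8517] [[0.109, 0.898, 0.426], [0.211, -0.44, 0.873], [0.971, -0.005, -0.237]]
grasp now [0.2793 0.758  0.8128] tilt y -0.005
(0.571, 0.016, 0.3) units [-31.15  29.53 -20.09]
   2 [ 71  -6 -15  42  -9  46] err 0.0346 wrist [0.12 0.34 0.66] dmax 13.0
   3 [ 66 -11 -16   6  -9  83] err 0.0225 wrist [0.13 0.29 0.68] dmax 38.0
   4 [ 42 -12  -7 -49 -28 141] err 0.0 wrist [0.23 0.21 0.75] dmax 58.0
   6 [ -1  -2 -10 -76 -63 177] err 0.0676 wrist [ 0.4  -0.01  0.67] dmax 16.0
   7 [-11   6  -7 -73 -72 177] err 0.1968 wrist [ 0.46 -0.09  0.63] dmax 10.0
   8 [-20  16  -1 -71 -79 177] err 0.3023 wrist [ 0.53 -0.19  0.58] dmax 10.0
(0.571, 0.016, 0.045) units [-12.39   0.06   3.03]
   1 [-19  18  -2 -70 -78 177] err 0.3449 wrist [ 0.54 -0.19  0.55] dmax 2.0
   2 [-19  20  -3 -70 -76 177] err 0.3863 wrist [ 0.55 -0.19  0.52] dmax 2.0
   3 [-18  23  -3 -69 -74 177] err 0.426 wrist [ 0.57 -0.19  0.5 ] dmax 2.0
   4 [-18  25  -4 -68 -73 177] err 0.4641 wrist [ 0.58 -0.18  0.47] dmax 2.0
   5 [-17  28  -4 -67 -71 177] err 0.5003 wrist [ 0.
[... 1514 characters left out ...]
 -26 -71 -52 177] err 0.3219 wrist [0.37 0.03 0.55] dmax 4.0
(0.4315, 0.19, 0.049) units [-9.76  0.05  2.39]
   1 [  5   0 -27 -71 -50 177] err 0.3609 wrist [0.37 0.03 0.53] dmax 2.0
   2 [  6   2 -28 -70 -48 177] err 0.3995 wrist [0.38 0.04 0.52] dmax 2.0
   3 [  7   4 -28 -70 -46 177] err 0.4372 wrist [0.39 0.05 0.5 ] dmax 2.0
   4 [  8   6 -29 -69 -45 177] err 0.4733 wrist [0.4  0.05 0.48] dmax 2.0
   5 [  9   8 -29 -69 -43 177] err 0.5068 wrist [0.41 0.06 0.46] dmax 2.0
   6 [  9  11 -29 -68 -41 177] err 0.5368 wrist [0.42 0.07 0.44] dmax 3.0
   7 [ 10  14 -29 -68 -40 177] err 0.5619 wrist [0.44 0.08 0.42] dmax 3.0
   8 [ 10  17 -29 -67 -38 177] err 0.5811 wrist [0.45 0.08 0.4 ] dmax 3.0
```

```bash
cat > plan.py <<'E'
from ik import *
from station import sense
import itertools
s=sense();Rt=np.array(s['ee_rot']);p0=np.array(s['tcp_pos']);j0=np.array(s['joints'])
E0=np.array([.571,.016,.28])-.164*Rt[:,2]
def seg(p,t,j):
    n=max(2,int(np.linalg.norm(t-p)/.06));m=0;m5=99
    for k in range(1,n+1):
        q,e=ik(p+(t-p)*k/n,Rt,j,.05);d=np.abs(q-j).max()
        if e>3e-3 or d>30: return None
        m=max(m,d/(np.linalg.norm(t-p)/n/.02));m5=min(m5,-q[4]);j=q
    return j,m,m5
res=[]
for x,y,z in itertools.product((.35,.5,.65),(.35,.5,.65),(.3,.5,.7)):
    W=np.array([x,y,z])
    a=seg(p0,W,j0)
    if a is None: continue
    b=seg(W,E0,a[0])
    if b is None: continue
    L=np.linalg.norm(W-p0)+np.linalg.norm(E0-W)
    print(W,a[0].round(),b[0].round(),'deg/row',max(a[1],b[1]).round(1),'minj5',min(a[2],b[2]).round(),'L',L.round(2))
E
python3 plan.py
cat > plan2.py <<'E'
exec(open('plan.py').read().split('res=')[0])
# backward: grow reachable region from the goal config and from the start config
js,e=ik(E0,Rt,[-24,40,-14,-85,-80,65],.05);print('goal',js.round(),e, 'alt',ik(E0,Rt,[-24,40,-14,-85,-80,-115],.05)[0].round())
W=[np.array(w) for w in itertools.product((.2,.4,.6,.75),(.15,.35,.55,.75),(.3,.5,.65,.8)) ]
for w in W:
    a=seg(p0,w,j0);b=seg(E0,w,js)
    if a or b: print(w,'fromstart',a and (a[0].round().astype(int).tolist(),round(a[1],1),int(a[2])),'fromgoal',b and (b[0].round().astype(int).tolist(),round(b[1],1),int(b[2])))
E
time python3 plan2.py
```

```text
goal [-20.  18.  -1. -71. -78. 177.] 0.32919346127418747 alt [ -24.   22.   -7.  -79.  -82. -153.]
[0.2  0.15 0.8 ] fromstart ([81, -34, -17, 30, -35, 61], np.float64(3.1), 25) fromgoal None
[0.2  0.35 0.8 ] fromstart ([81, -16, -15, 48, -22, 40], np.float64(3.5), 22) fromgoal None
[0.2  0.55 0.8 ] fromstart ([81, 3, -2, 61, -19, 26], np.float64(5.4), 19) fromgoal None
[0.2  0.75 0.8 ] fromstart ([86, 25, 30, 49, -29, 39], np.float64(2.0), 28) fromgoal None
[0.4  0.15 0.65] fromstart ([20, -10, 3, -60, -51, 150], np.float64(8.0), 13) fromgoal None
[0.4  0.15 0.8 ] fromstart ([25, -9, 21, -46, -57, 130], np.float64(5.4), 25) fromgoal None
[0.4  0.35 0.8 ] fromstart ([56, -2, 18, -13, -34, 103], np.float64(5.0), 24) fromgoal None
[0.4  0.55 0.8 ] fromstart ([68, 14, 27, 9, -27, 81], np.float64(4.3), 25) fromgoal None
[0.4  0.75 0.8 ] fromstart ([74, 39, 67, 14, -43, 77], np.float64(5.8), 29) fromgoal None
[0.6  0.15 0.5 ] fromstart ([8, 14, 10, -76, -56, 174], np.float64(8.7), 10) fromgoal None
[0.6  0.15 0.65] fromstart ([12, 10, 24, -64, -59, 154], np.float64(5.9), 19) fromgoal None

[... 535 characters left out ...]
 fromgoal None
[0.75 0.15 0.5 ] fromstart ([8, 28, 31, -72, -58, 167], np.float64(6.7), 15) fromgoal None
[0.75 0.15 0.65] fromstart ([10, 26, 46, -62, -63, 148], np.float64(5.2), 22) fromgoal None
[0.75 0.15 0.8 ] fromstart ([11, 31, 73, -54, -74, 128], np.float64(4.3), 27) fromgoal None
[0.75 0.35 0.5 ] fromstart ([25, 32, 37, -64, -43, 157], np.float64(6.3), 14) fromgoal None
[0.75 0.35 0.65] fromstart ([27, 31, 52, -49, -50, 137], np.float64(4.9), 22) fromgoal None
[0.75 0.55 0.5 ] fromstart ([40, 43, 52, -46, -33, 137], np.float64(5.3), 14) fromgoal None
[0.75 0.55 0.65] fromstart ([42, 45, 73, -30, -46, 117], np.float64(4.0), 23) fromgoal None
real	0m11.247s
user	0m11.793s
sys	0m0.144s
```

```bash
cat > chk.py <<'E'
from ik import *
from station import sense
def sim(segs,verbose=1):
    """segs: list of (n, [x,y,z,turn]); follows rows by IK"""
    s=sense();Rt=np.array(s['ee_rot']);p=np.array(s['tcp_pos']);j=np.array(s['joints'])
    for n,row in segs:
        mx=0;me=0
        for _ in range(n):
            p=p+Rt@np.array(row[:3])*.02;Rt=Rt@R('z',np.degrees(row[3]*.08))
            q,e=ik(p,Rt,j,.05);mx=max(mx,np.abs(q-j).max());me=max(me,e);j=q
        el,w=ptsz(j);print(n,row,'tcp',p.round(3),'grasp',(p+.164*Rt[:,2]).round(3),'j',j.round().astype(int),'dmax',mx.round(1),'err',round(me,4),'wrist',w.round(2))
    return p,Rt
if __name__=='__main__':
    s=sense();Rt=np.array(s['ee_rot']);p=np.array(s['tcp_pos'])
    u=Rt.T@(np.array([.75,.35,.6])-p)/.02;n=int(np.ceil(np.abs(u).max()));print(u,n)
    a=[(n,[*(u/n).round(2),0]),(39,[0,0,-.5,1])]
    p2,R2=sim(a)
    print(R2.round(3).tolist(),R2.T@(np.array([.571,.016,.28])-.164*R2[:,2]-p2)/.02)
E
python3 chk.py
```

```text
[-12.08313486  30.15812135   2.94187125] 31
31 [np.float64(-0.39), np.float64(0.97), np.float64(0.09), 0] tcp [0.747 0.348 0.601] grasp [0.817 0.491 0.562] j [ 26  31  45 -54 -47 144] dmax 5.6 err 0.0 wrist [0.62 0.31 0.76]
39 [0, 0, -0.5, 1] tcp [0.581 0.008 0.693] grasp [0.651 0.151 0.654] j [ -5   9  29 -69 -76 -24] dmax 4.5 err 0.0 wrist [ 0.48 -0.04  0.86]
[[-0.089, -0.9, 0.426], [-0.221, 0.435, 0.873], [-0.971, -0.016, -0.237]] [20.01881017  0.96295708 -3.14045746]
```

jog_arm:
  increments:
    - [-0.4,0.98,0.1,0]
    - [-0.4,0.98,0.1,0]
    - [-0.4,0.98,0.1,0]
    - [-0.4,0.98,0.1,0]
    - [-0.4,0.98,0.1,0]
    - [-0.4,0.98,0.1,0]
    - [-0.4,0.98,0.1,0]
    - [-0.4,0.98,0.1,0]
    - [-0.4,0.98,0.1,0]
    - [-0.4,0.98,0.1,0]

```text
time_s: 20.1
tcp_pos: [0.3857, 0.5292, 0.7672]
ee_rot: [[0.111, 0.898, 0.426], [0.21, -0.44, 0.873], [0.971, -0.008, -0.238]]
wrist_force: [-0.1, -0.5, 1.3]
gripper_width: 1.001
gripper_force: 0.0
```

jog_arm:
  increments:
    - [-0.4,0.98,0.1,0]
    - [-0.4,0.98,0.1,0]
    - [-0.4,0.98,0.1,0]
    - [-0.4,0.98,0.1,0]
    - [-0.4,0.98,0.1,0]
    - [-0.4,0.98,0.1,0]
    - [-0.4,0.98,0.1,0]
    - [-0.4,0.98,0.1,0]
    - [-0.4,0.98,0.1,0]
    - [-0.4,0.98,0.1,0]

```text
time_s: 21.1
tcp_pos: [0.5613, 0.4437, 0.6834]
ee_rot: [[0.111, 0.898, 0.426], [0.21, -0.44, 0.873], [0.971, -0.007, -0.237]]
wrist_force: [-0.2, 0.6, 0.8]
gripper_width: 1.001
gripper_force: 0.0
```

jog_arm:
  increments:
    - [-0.4,0.98,0.1,0]
    - [-0.4,0.98,0.1,0]
    - [-0.4,0.98,0.1,0]
    - [-0.4,0.98,0.1,0]
    - [-0.4,0.98,0.1,0]
    - [-0.4,0.98,0.1,0]
    - [-0.4,0.98,0.1,0]
    - [-0.4,0.98,0.1,0]
    - [-0.4,0.98,0.1,0]
    - [-0.4,0.98,0.1,0]

```text
time_s: 22.1
tcp_pos: [0.7377, 0.358, 0.5985]
ee_rot: [[0.112, 0.898, 0.426], [0.211, -0.44, 0.873], [0.971, -0.008, -0.238]]
wrist_force: [0.5, 0.6, 0.2]
gripper_width: 1.001
gripper_force: 0.0
```

jog_arm:
  increments:
    - [0,0,-0.5,1]
    - [0,0,-0.5,1]
    - [0,0,-0.5,1]
    - [0,0,-0.5,1]
    - [0,0,-0.5,1]
    - [0,0,-0.5,1]
    - [0,0,-0.5,1]
    - [0,0,-0.5,1]
    - [0,0,-0.5,1]
    - [0,0,-0.5,1]

```text
time_s: 23.1
tcp_pos: [0.6944, 0.2707, 0.6227]
ee_rot: [[0.724, 0.543, 0.426], [-0.171, -0.457, 0.873], [0.669, -0.704, -0.238]]
wrist_force: [-0.2, 0.4, 0.5]
gripper_width: 1.002
gripper_force: 0.0
```

```bash
python3 log.py
python3 - <<'E'
from chk import *
sim([(29,[0,0,-.5,1])])
E
```

```text
23.1 [ 21.5  22.3  36.2 -58.4 -50.4 101.9] [0.6944 0.2707 0.6227] [[0.724, 0.543, 0.426], [-0.171, -0.457, 0.873], [0.669, -0.704, -0.238]]
29 [0, 0, -0.5, 1] tcp [0.571 0.018 0.692] grasp [0.641 0.161 0.653] j [ -4   8  27 -69 -74 -25] dmax 4.5 err 0.0 wrist [ 0.47 -0.03  0.86]
```

jog_arm:
  increments:
    - [0,0,-0.5,1]
    - [0,0,-0.5,1]
    - [0,0,-0.5,1]
    - [0,0,-0.5,1]
    - [0,0,-0.5,1]
    - [0,0,-0.5,1]
    - [0,0,-0.5,1]
    - [0,0,-0.5,1]
    - [0,0,-0.5,1]
    - [0,0,-0.5,1]

```text
time_s: 24.1
tcp_pos: [0.6517, 0.1834, 0.6467]
ee_rot: [[0.894, -0.141, 0.426], [-0.447, -0.196, 0.873], [-0.039, -0.97, -0.238]]
wrist_force: [0.4, -0.0, -0.3]
gripper_width: 0.998
gripper_force: 0.0
```

jog_arm:
  increments:
    - [0,0,-0.5,1]
    - [0,0,-0.5,1]
    - [0,0,-0.5,1]
    - [0,0,-0.5,1]
    - [0,0,-0.5,1]
    - [0,0,-0.5,1]
    - [0,0,-0.5,1]
    - [0,0,-0.5,1]
    - [0,0,-0.5,1]
    - [0,0,-0.5,1]

```text
time_s: 25.1
tcp_pos: [0.609, 0.096, 0.6707]
ee_rot: [[0.522, -0.739, 0.426], [-0.452, 0.184, 0.873], [-0.723, -0.648, -0.238]]
wrist_force: [0.4, 0.1, 0.3]
gripper_width: 0.999
gripper_force: 0.0
```

jog_arm:
  increments:
    - [0,0,-0.5,1]
    - [0,0,-0.5,1]
    - [0,0,-0.5,1]
    - [0,0,-0.5,1]
    - [0,0,-0.5,1]
    - [0,0,-0.5,1]
    - [0,0,-0.5,1]
    - [0,0,-0.5,1]
    - [0,0,-0.5,1]
    - [0,0,-0.5,0.1]

```text
time_s: 26.1
tcp_pos: [0.5662, 0.0087, 0.6946]
ee_rot: [[-0.099, -0.899, 0.426], [-0.216, 0.438, 0.873], [-0.971, -0.005, -0.238]]
wrist_force: [-0.4, -0.6, -0.8]
gripper_width: 1.002
gripper_force: 0.0
```

```bash
python3 log.py; python3 go.py "(.571,.016,.20)" "(.571,.016,.045)" "(.571,.016,.28)" "(.4315,.19,.18)" "(.4315,.19,.049)"
```

```text
26.1 [ -4.8   7.4  27.3 -69.2 -75.5 -24.9] [0.5662 0.0087 0.6946] [[-0.099, -0.899, 0.426], [-0.216, 0.438, 0.873], [-0.971, -0.005, -0.238]]
grasp now [0.6361 0.1518 0.6555] tilt y -0.005
(0.571, 0.016, 0.2) units [23.91  0.08 -1.89]
   4 [-15  12   3 -78 -78   6] err 0.0 wrist [ 0.51 -0.14  0.65] dmax 8.0
   8 [-25  29 -10 -80 -80  38] err 0.0 wrist [ 0.55 -0.25  0.39] dmax 8.0
(0.571, 0.016, 0.045) units [7.53 0.04 1.85]
   4 [-25  37 -11 -81 -79  47] err 0.0 wrist [ 0.56 -0.26  0.3 ] dmax 2.0
   8 [-25  46 -11 -83 -78  56] err 0.0 wrist [ 0.58 -0.27  0.2 ] dmax 2.0
(0.571, 0.016, 0.28) units [-11.41  -0.06  -2.8 ]
   4 [-25  33 -10 -81 -80  43] err 0.0 wrist [ 0.56 -0.26  0.35] dmax 4.0
   8 [-24  22  -7 -79 -82  27] err 0.0 wrist [ 0.53 -0.24  0.49] dmax 4.0
(0.4315, 0.19, 0.18) units [ 3.67 10.11  5.81]
   4 [-19  19 -21 -84 -76  39] err 0.0 wrist [ 0.48 -0.17  0.42] dmax 3.0
   8 [-13  21 -34 -93 -71  55] err 0.0 wrist [ 0.44 -0.1   0.34] dmax 4.0
(0.4315, 0.19, 0.049) units [6.36 0.04 1.56]
   4 [-14  33 -35 -96 -73  68] err 0.0 wrist [ 0.45 -0.11  0.24] dmax 3.0
   8 [-15  45 -35 -98 -75  81] err 0.0 wrist [ 0.45 -0.12  0.14] dmax 3.0
```

jog_arm:
  increments:
    - [1,0,-0.08,0]
    - [1,0,-0.08,0]
    - [1,0,-0.08,0]
    - [1,0,-0.08,0]
    - [1,0,-0.08,0]
    - [1,0,-0.08,0]
    - [1,0,-0.08,0]
    - [1,0,-0.08,0]
    - [1,0,-0.08,0]
    - [1,0,-0.08,0]
  grip: 87

```text
time_s: 27.1
tcp_pos: [0.5393, -0.0485, 0.5034]
ee_rot: [[-0.097, -0.899, 0.427], [-0.217, 0.437, 0.873], [-0.971, -0.008, -0.238]]
wrist_force: [0.2, 0.1, -1.0]
gripper_width: 1.0
gripper_force: 0.0
```

jog_arm:
  increments:
    - [1,0,-0.08,0]
    - [1,0,-0.08,0]
    - [1,0,-0.08,0]
    - [1,0,-0.08,0]
    - [1,0,-0.08,0]
    - [1,0,-0.08,0]
    - [1,0,-0.08,0]
    - [1,0,-0.08,0]
    - [1,0,-0.08,0]
    - [1,0,-0.08,0]

```text
time_s: 28.1
tcp_pos: [0.5128, -0.1058, 0.3129]
ee_rot: [[-0.097, -0.899, 0.427], [-0.217, 0.438, 0.872], [-0.971, -0.008, -0.238]]
wrist_force: [0.5, -0.4, -0.6]
gripper_width: 0.996
gripper_force: 0.0
```

jog_arm:
  increments:
    - [1,0,-0.08,0]
    - [1,0,-0.08,0]
    - [1,0,-0.08,0]
    - [0.9,0,-0.05,0]
    - [1,0,0.25,0]
    - [1,0,0.25,0]
    - [1,0,0.25,0]

```text
time_s: 28.8
tcp_pos: [0.5032, -0.1276, 0.1765]
ee_rot: [[-0.097, -0.899, 0.427], [-0.217, 0.438, 0.872], [-0.971, -0.008, -0.238]]
wrist_force: [0.7, -0.2, -0.1]
gripper_width: 1.002
gripper_force: 0.0
```

```bash
python3 log.py; python3 go.py "(.571,.016,.054)"
python3 - <<'E'
from station import eyes
import cv2
im=eyes.capture("scene");cv2.imwrite("pics/s3.png",cv2.resize(im[90:300,110:390],None,fx=2.85,fy=2.85)[:600,:800])
E
```

```text
28.8 [-24.9  35.7 -10.5 -81.2 -79.3  45.7] [ 0.5032 -0.1276  0.1765] [[-0.097, -0.899, 0.427], [-0.217, 0.438, 0.872], [-0.971, -0.008, -0.238]]
grasp now [0.5732 0.0155 0.1375] tilt y -0.008
(0.571, 0.016, 0.054) units [4.06 0.15 0.97]
   4 [-25  40 -11 -82 -79  51] err 0.0 wrist [ 0.57 -0.27  0.26] dmax 1.0
   8 [-25  45 -11 -83 -78  55] err 0.0 wrist [ 0.57 -0.27  0.21] dmax 1.0
```

View pics/s3.png

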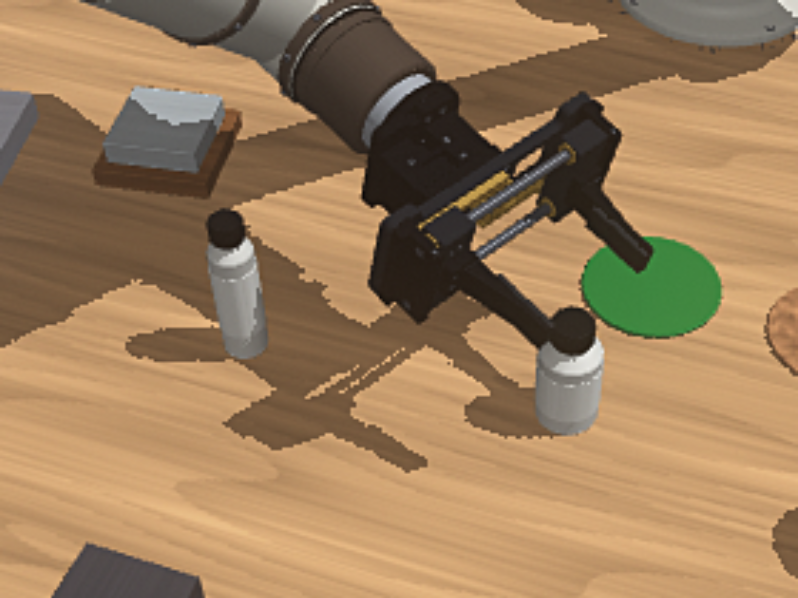

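```bash
python3 fit.py
python3 - <<'E'
from ik import *; from loc import proj; from station import sense
j=np.array(sense()['joints']);el,w=ptsz(j);p,Rt=fk(j,P)
X=np.array([el,w,p-P[5]*Rt[:,2],p,p+.164*Rt[:,2]]);print(X.round(3))
print(((proj('scene',X)-[110,90])*2.85).round())
E
```

```text
[ 1.606e-01  0.000e+00  5.650e-01 -1.000e-04  4.218e-01  1.242e-01
  0.000e+00 -1.598e-01] 0.0003482605380301096 [np.float64(0.0), np.float64(0.0), np.float64(0.0), np.float64(0.0), np.float64(0.0), np.float64(0.0), np.float64(0.0), np.float64(0.0), np.float64(0.0), np.float64(0.0), np.float64(0.0), np.float64(0.0), np.float64(0.0), np.float64(0.0)]
[[ 0.301 -0.14   0.618]
 [ 0.564 -0.262  0.311]
 [ 0.449 -0.236  0.203]
 [ 0.502 -0.127  0.173]
 [ 0.572  0.016  0.134]]
[[ 490. -744.]
 [ 155.  -42.]
 [ 290.   15.]
 [ 407.  124.]
 [ 576.  281.]]
```

jog_arm:
  increments:
    - [1,0.04,0.24,0]
    - [1,0.04,0.24,0]
    - [1,0.04,0.24,0]
    - [1,0.03,0.24,0]
    - [0.05,0,0,0]

```text
time_s: 29.35
tcp_pos: [0.4998, -0.1266, 0.092]
ee_rot: [[-0.103, -0.899, 0.426], [-0.215, 0.438, 0.873], [-0.971, -0.002, -0.238]]
wrist_force: [-0.5, 0.7, 0.5]
gripper_width: 1.0
gripper_force: 0.0
```

jog_arm:
  increments:
    - [0,0,0,0]
    - [0,0,0,0]
    - [0,0,0,0]
    - [0,0,0,0]
    - [0,0,0,0]
    - [0,0,0,0]
    - [0,0,0,0]
  grip: 30

```text
time_s: 30.05
tcp_pos: [0.5004, -0.1263, 0.0945]
ee_rot: [[-0.098, -0.899, 0.427], [-0.216, 0.438, 0.873], [-0.971, -0.006, -0.238]]
wrist_force: [0.9, -0.4, 1.4]
gripper_width: 0.514
gripper_force: 29.8
```

jog_arm:
  increments:
    - [-0.4,0,-0.1,0]
    - [-0.8,0,-0.2,0]
    - [-1,0,-0.24,0]
    - [-1,0,-0.24,0]
    - [-1,0,-0.24,0]
    - [-1,0,-0.24,0]
    - [-1,0,-0.24,0]
    - [-1,0,-0.24,0]
    - [-1,0,-0.24,0]
    - [-1,0,-0.24,0]

```text
time_s: 31.05
tcp_pos: [0.4988, -0.125, 0.2843]
ee_rot: [[-0.101, -0.899, 0.426], [-0.217, 0.437, 0.873], [-0.971, -0.004, -0.239]]
wrist_force: [0.5, -0.4, -1.3]
gripper_width: 0.524
gripper_force: 29.8
```

jog_arm:
  increments:
    - [-1,0,-0.24,0]
    - [-1,0,-0.24,0]
    - [-0.5,0,-0.12,0]
    - [0,0,0,0.3]
    - [0,0,0,0.6]
    - [0,0,0,1]
    - [0,0,0,1]
    - [0,0,0,1]
    - [0,0,0,1]
    - [0,0,0,1]

```text
time_s: 32.05
tcp_pos: [0.499, -0.1248, 0.333]
ee_rot: [[-0.504, -0.752, 0.425], [0.009, 0.488, 0.873], [-0.864, 0.444, -0.239]]
wrist_force: [-0.7, 0.4, -1.6]
gripper_width: 0.523
gripper_force: 29.8
```

```bash
python3 log.py
python3 - <<'E'
from station import eyes,sense
import cv2
print(sense()['gripper_width'],sense()['gripper_force'])
im=eyes.capture("scene");cv2.imwrite("pics/s4.png",cv2.resize(im[20:260,150:430],None,fx=2.5,fy=2.5))
E
```

```text
32.05 [-24.   20.2  -6.3 -78.4 -82.1  -1.8] [ 0.499  -0.1248  0.333 ] [[-0.504, -0.752, 0.425], [0.009, 0.488, 0.873], [-0.864, 0.444, -0.239]]
0.5228882813188461 29.826019517640816
```

View pics/s4.png

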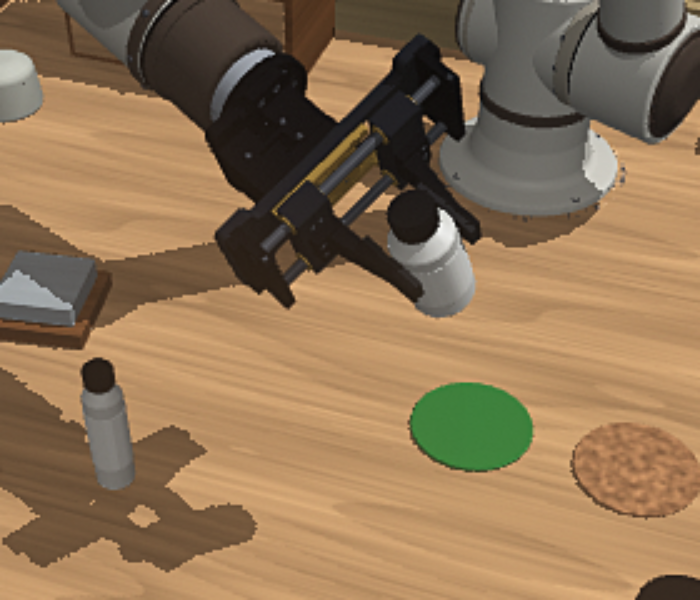

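The bottle is held firmly between the pads (crop 430,255) and the slim bottle still stands at (105,430). I carry on turning it over.

jog_arm:
  increments:
    - [0,0,0,1]
    - [0,0,0,1]
    - [0,0,0,1]
    - [0,0,0,1]
    - [0,0,0,1]
    - [0,0,0,1]
    - [0,0,0,1]
    - [0,0,0,1]
    - [0,0,0,1]
    - [0,0,0,1]

```text
time_s: 33.1
tcp_pos: [0.4991, -0.1248, 0.3334]
ee_rot: [[-0.89, -0.165, 0.425], [0.355, 0.334, 0.873], [-0.286, 0.928, -0.239]]
wrist_force: [-0.1, -0.2, -2.0]
gripper_width: 0.517
gripper_force: 29.8
```

jog_arm:
  increments:
    - [0,0,0,1]
    - [0,0,0,1]
    - [0,0,0,1]
    - [0,0,0,1]
    - [0,0,0,1]
    - [0,0,0,1]
    - [0,0,0,1]
    - [0,0,0,1]
    - [0,0,0,1]
    - [0,0,0,1]

```text
time_s: 34.1
tcp_pos: [0.4991, -0.1248, 0.3334]
ee_rot: [[-0.738, 0.524, 0.425], [0.487, -0.022, 0.873], [0.467, 0.852, -0.239]]
wrist_force: [0.5, -0.6, -1.1]
gripper_width: 0.515
gripper_force: 29.8
```

jog_arm:
  increments:
    - [0,0,0,1]
    - [0,0,0,1]
    - [0,0,0,1]
    - [0,0,0,1]
    - [0,0,0,1]
    - [0,0,0,1]
    - [0,0,0,1]
    - [0,0,0,1]
    - [0,0,0,1]
    - [0,0,0,1]

```text
time_s: 35.1
tcp_pos: [0.4991, -0.1248, 0.3334]
ee_rot: [[-0.138, 0.894, 0.425], [0.324, -0.365, 0.873], [0.936, 0.259, -0.239]]
wrist_force: [0.3, 0.6, -1.2]
gripper_width: 0.518
gripper_force: 29.8
```

```bash
python3 log.py
python3 - <<'E'
from station import eyes,sense
import cv2,numpy as np
u=np.array([-.099,-.0,-.971]);z=np.array([0,0,1]);
R0=np.array([[-.1,-.899,.426],[-.2165,.4375,.873],[-.971,-.004,-.2385]]);R1=np.array(sense()['ee_rot'])
b=R1@R0.T@z;print('bottle tilt',np.degrees(np.arccos(b[2])),sense()['gripper_width'])
im=eyes.capture("scene");cv2.imwrite("pics/s5.png",cv2.resize(im[20:260,150:430],None,fx=2.5,fy=2.5))
E
```

```text
35.1 [ -24.    20.1   -6.3  -78.4  -82.1 -139.2] [ 0.4991 -0.1248  0.3334] [[-0.138, 0.894, 0.425], [0.324, -0.365, 0.873], [0.936, 0.259, -0.239]]
bottle tilt 148.53124858060684 0.5177457968361825
```

View pics/s5.png

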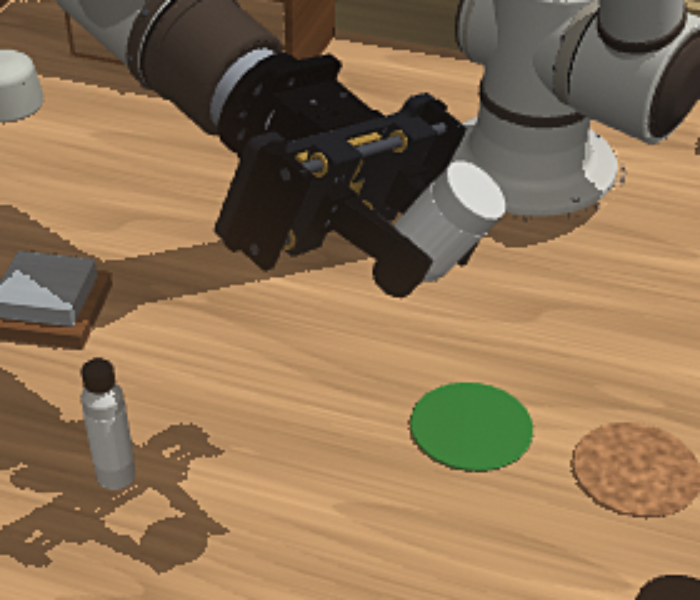

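The foot is up (crop 475,195) and the cap down (400,275), about 148° over. I hold for 2 s, then turn back.

jog_arm:
  increments:
    - [0,0,0,0]
    - [0,0,0,0]
    - [0,0,0,0]
    - [0,0,0,0]
    - [0,0,0,0]
    - [0,0,0,0]
    - [0,0,0,0]
    - [0,0,0,0]
    - [0,0,0,0]
    - [0,0,0,0]

```text
time_s: 36.15
tcp_pos: [0.4994, -0.1248, 0.3348]
ee_rot: [[-0.143, 0.893, 0.426], [0.325, -0.364, 0.873], [0.935, 0.264, -0.238]]
wrist_force: [-0.8, -0.1, -1.3]
gripper_width: 0.52
gripper_force: 29.8
```

jog_arm:
  increments:
    - [0,0,0,0]
    - [0,0,0,0]
    - [0,0,0,0]
    - [0,0,0,0]
    - [0,0,0,0]
    - [0,0,0,0]
    - [0,0,0,0]
    - [0,0,0,0]
    - [0,0,0,0]
    - [0,0,0,0]

```text
time_s: 37.15
tcp_pos: [0.4994, -0.1248, 0.3348]
ee_rot: [[-0.143, 0.893, 0.426], [0.325, -0.364, 0.873], [0.935, 0.264, -0.238]]
wrist_force: [-0.9, -0.5, -1.6]
gripper_width: 0.513
gripper_force: 29.8
```

jog_arm:
  increments:
    - [0,0,0,-0.5]
    - [0,0,0,-1]
    - [0,0,0,-1]
    - [0,0,0,-1]
    - [0,0,0,-1]
    - [0,0,0,-1]
    - [0,0,0,-1]
    - [0,0,0,-1]
    - [0,0,0,-1]
    - [0,0,0,-1]

```text
time_s: 38.15
tcp_pos: [0.4994, -0.1249, 0.3348]
ee_rot: [[-0.721, 0.546, 0.426], [0.487, -0.038, 0.873], [0.493, 0.837, -0.238]]
wrist_force: [-0.2, 0.1, -2.3]
gripper_width: 0.522
gripper_force: 29.8
```

jog_arm:
  increments:
    - [0,0,0,-1]
    - [0,0,0,-1]
    - [0,0,0,-1]
    - [0,0,0,-1]
    - [0,0,0,-1]
    - [0,0,0,-1]
    - [0,0,0,-1]
    - [0,0,0,-1]
    - [0,0,0,-1]
    - [0,0,0,-1]

```text
time_s: 39.15
tcp_pos: [0.4994, -0.1249, 0.3348]
ee_rot: [[-0.894, -0.137, 0.426], [0.366, 0.322, 0.873], [-0.257, 0.937, -0.238]]
wrist_force: [0.1, -0.5, -1.3]
gripper_width: 0.518
gripper_force: 29.8
```

jog_arm:
  increments:
    - [0,0,0,-1]
    - [0,0,0,-1]
    - [0,0,0,-1]
    - [0,0,0,-1]
    - [0,0,0,-1]
    - [0,0,0,-1]
    - [0,0,0,-1]
    - [0,0,0,-1]
    - [0,0,0,-1]
    - [0,0,0,-1]

```text
time_s: 40.15
tcp_pos: [0.4994, -0.1248, 0.3348]
ee_rot: [[-0.525, -0.737, 0.426], [0.024, 0.487, 0.873], [-0.851, 0.468, -0.238]]
wrist_force: [-0.5, 0.6, -1.2]
gripper_width: 0.517
gripper_force: 29.8
```

jog_arm:
  increments:
    - [0,0,0,-1]
    - [0,0,0,-1]
    - [0,0,0,-1]
    - [0,0,0,-1]
    - [0,0,0,-1]
    - [0,0,0,-0.9]
    - [0,0,0,-0.5]
    - [0,0,0,0]
    - [0,0,0,0]

```text
time_s: 41.05
tcp_pos: [0.4994, -0.1248, 0.3348]
ee_rot: [[-0.1, -0.899, 0.426], [-0.216, 0.438, 0.873], [-0.971, -0.004, -0.238]]
wrist_force: [0.9, 0.2, -1.8]
gripper_width: 0.518
gripper_force: 29.8
```

```bash
python3 log.py; python3 go.py "(.4315,.19,.15)" "(.4315,.19,.064)" "(.4315,.19,.058)"
```

```text
41.05 [-24.   20.   -6.2 -78.5 -82.1  25.4] [ 0.4994 -0.1248  0.3348] [[-0.1, -0.899, 0.426], [-0.216, 0.438, 0.873], [-0.971, -0.004, -0.238]]
grasp now [0.5692 0.0183 0.2957] tilt y -0.004
(0.4315, 0.19, 0.15) units [5.91 9.98 6.29]
   4 [-19  20 -21 -84 -76  40] err 0.0 wrist [ 0.48 -0.17  0.41] dmax 4.0
   8 [-13  27 -35 -94 -72  61] err 0.0 wrist [ 0.44 -0.11  0.29] dmax 6.0
(0.4315, 0.19, 0.064) units [4.18 0.02 1.02]
   4 [-14  34 -36 -96 -73  70] err 0.0 wrist [ 0.45 -0.12  0.23] dmax 2.0
   8 [-15  42 -36 -98 -74  78] err 0.0 wrist [ 0.45 -0.12  0.17] dmax 2.0
(0.4315, 0.19, 0.058) units [0.29 0.   0.07]
   4 [-15  43 -36 -98 -74  78] err 0.0 wrist [ 0.45 -0.12  0.16] dmax 0.0
   8 [-15  43 -35 -98 -74  79] err 0.0 wrist [ 0.45 -0.12  0.16] dmax 0.0
```

jog_arm:
  increments:
    - [0.3,0.5,0.31,0]
    - [0.5,0.85,0.54,0]
    - [0.5,0.85,0.54,0]
    - [0.5,0.85,0.54,0]
    - [0.5,0.85,0.54,0]
    - [0.5,0.85,0.54,0]
    - [0.5,0.85,0.54,0]
    - [0.5,0.85,0.54,0]
    - [0.5,0.85,0.54,0]
    - [0.5,0.85,0.54,0]

```text
time_s: 42.05
tcp_pos: [0.3863, 0.0169, 0.2156]
ee_rot: [[-0.1, -0.899, 0.426], [-0.217, 0.438, 0.872], [-0.971, -0.005, -0.239]]
wrist_force: [-0.6, -0.7, -2.1]
gripper_width: 0.524
gripper_force: 29.8
```

jog_arm:
  increments:
    - [0.5,0.85,0.54,0]
    - [0.5,0.85,0.54,0]
    - [0.6,0.1,0.15,0]
    - [0.8,0,0.2,0]
    - [0.8,0,0.2,0]
    - [0.8,0,0.2,0]
    - [0.6,0,0.15,0]
    - [0.3,0,0.08,0]
    - [0,0,0,0]

```text
time_s: 42.95
tcp_pos: [0.3626, 0.0466, 0.1102]
ee_rot: [[-0.102, -0.899, 0.426], [-0.216, 0.438, 0.873], [-0.971, -0.003, -0.239]]
wrist_force: [0.2, 0.3, -1.2]
gripper_width: 0.517
gripper_force: 29.8
```

```bash
python3 log.py; python3 go.py "(.4315,.19,.064)" "(.4315,.19,.0595)"
python3 - <<'E'
from station import eyes,sense
import cv2,numpy as np
im=eyes.capture("scene");cv2.imwrite("pics/s6.png",cv2.resize(im[120:280,300:480],None,fx=3.7,fy=3.7))
E
```

```text
42.95 [-15.   41.  -35.5 -97.4 -74.   76.4] [0.3626 0.0466 0.1102] [[-0.102, -0.899, 0.426], [-0.216, 0.438, 0.873], [-0.971, -0.003, -0.239]]
grasp now [0.4324 0.1897 0.071 ] tilt y -0.003
(0.4315, 0.19, 0.064) units [0.34 0.05 0.08]
   4 [-15  42 -36 -98 -74  77] err 0.0 wrist [ 0.45 -0.12  0.17] dmax 0.0
   8 [-15  42 -36 -98 -74  78] err 0.0 wrist [ 0.45 -0.12  0.17] dmax 0.0
(0.4315, 0.19, 0.0595) units [0.22 0.   0.05]
   4 [-15  43 -36 -98 -74  78] err 0.0 wrist [ 0.45 -0.12  0.16] dmax 0.0
   8 [-15  43 -36 -98 -74  79] err 0.0 wrist [ 0.45 -0.12  0.16] dmax 0.0
```

View pics/s6.png

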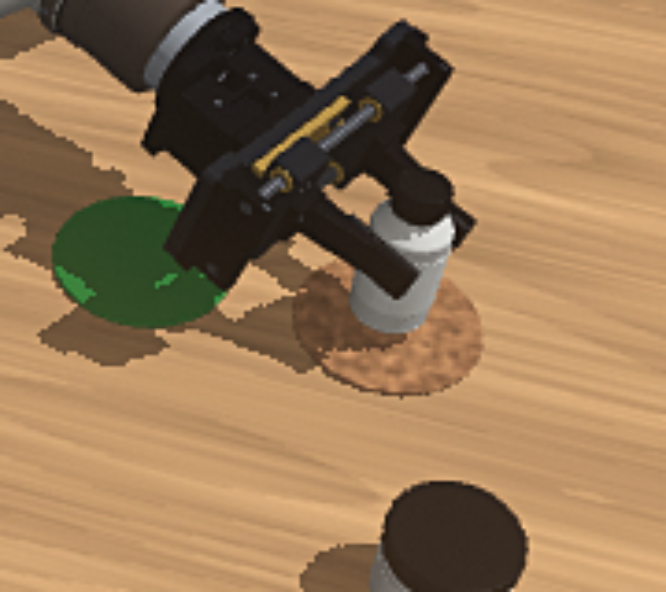

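Run:
```python
from loc import *
from scipy.optimize import least_squares
from station import sense
import cv2
zb=.0155
X=np.array([[.4325,.19,zb],[.4325,.19,zb+.066],[.4325,.19,zb+.095]])
print(((proj('scene',X)-[300,120])*3.7).round())
m={}
for c in("scene","top"):
    eyes.capture(c)
    for d in eyes.outline_of(c,"bottle")[:2]:
        ys,xs=np.nonzero(d["mask"]);print(c,round(d["conf"],2),xs.min(),xs.max(),ys.min(),ys.max(),xs.mean().round(1),ys.mean().round(1),len(xs))
im=cv2.imread('pics/s6.png')
# candidate tilts about grasp point along heading dir (rotation about tool y)
Rt=np.array(sense()['ee_rot']);g=np.array(sense()['tcp_pos'])+.164*Rt[:,2]
from scipy.spatial.transform import Rotation as Ro
for a in(-20,-15,-10,-5,0,5,10,15,20):
    Q=Ro.from_rotvec(np.radians(a)*Rt[:,1]).as_matrix()
    L=np.array([[0,0,-.0555],[0,0,.0395]])@Q.T+g
    print(a,((proj('scene',L)-[300,120])*3.7).round().tolist(),proj('top',L).round(1).tolist(),L[1,:2].round(3))
```

```text
[[389. 306.]
 [413. 224.]
 [424. 186.]]
scene 0.91 394 422 165 210 409.9 187.3 767
top 0.43 136 145 247 257 140.2 251.6 47
-20 [[418.0, 317.0], [402.0, 175.0]] [[146.5, 252.4], [149.1, 258.5]] [0.427 0.177]
-15 [[410.0, 315.0], [407.0, 177.0]] [[148.6, 253.4], [147.5, 257.8]] [0.428 0.18 ]
-10 [[403.0, 312.0], [413.0, 179.0]] [[150.6, 254.4], [145.9, 257.0]] [0.43  0.183]
-5 [[396.0, 308.0], [418.0, 181.0]] [[152.6, 255.4], [144.3, 256.2]] [0.431 0.186]
0 [[389.0, 304.0], [424.0, 184.0]] [[154.6, 256.4], [142.8, 255.5]] [0.433 0.19 ]
5 [[382.0, 300.0], [429.0, 187.0]] [[156.6, 257.4], [141.3, 254.7]] [0.434 0.193]
10 [[375.0, 295.0], [434.0, 191.0]] [[158.4, 258.4], [139.8, 253.9]] [0.436 0.196]
15 [[369.0, 289.0], [439.0, 195.0]] [[160.2, 259.4], [138.4, 253.1]] [0.437 0.199]
20 [[363.0, 284.0], [444.0, 199.0]] [[162.0, 260.3], [137.1, 252.4]] [0.439 0.202]
```

The bottle stands plumb over the mat: foot at crop (390,306) and cap at (424,186), matching the projected vertical. Now I lower it gently.

jog_arm:
  increments:
    - [0.2,0.02,0.05,0]
    - [0.2,0.02,0.05,0]
    - [0.05,0,0.01,0]
    - [0,0,0,0]

```text
time_s: 43.6
tcp_pos: [0.362, 0.0467, 0.1013]
ee_rot: [[-0.1, -0.899, 0.426], [-0.216, 0.438, 0.873], [-0.971, -0.004, -0.238]]
wrist_force: [-0.2, 0.5, -0.9]
gripper_width: 0.525
gripper_force: 29.8
```

jog_arm:
  increments:
    - [0.05,0,0.01,0]
    - [0.05,0,0.01,0]
    - [0,0,0,0]

```text
time_s: 43.9
tcp_pos: [0.362, 0.0466, 0.0995]
ee_rot: [[-0.1, -0.899, 0.426], [-0.216, 0.438, 0.873], [-0.971, -0.005, -0.238]]
wrist_force: [0.5, -0.7, -1.7]
gripper_width: 0.519
gripper_force: 29.8
```

jog_arm:
  increments:
    - [0.05,0,0.01,0]
    - [0,0,0,0]

```text
time_s: 44.1
tcp_pos: [0.362, 0.0466, 0.0986]
ee_rot: [[-0.099, -0.899, 0.426], [-0.216, 0.437, 0.873], [-0.971, -0.005, -0.238]]
wrist_force: [0.2, 0.0, -0.3]
gripper_width: 0.519
gripper_force: 29.8
```

jog_arm:
  increments:
    - [0.04,0,0.01,0]
    - [0,0,0,0]
    - [0,0,0,0]

```text
time_s: 44.4
tcp_pos: [0.3621, 0.0467, 0.0982]
ee_rot: [[-0.098, -0.899, 0.426], [-0.215, 0.437, 0.873], [-0.972, -0.006, -0.236]]
wrist_force: [-0.7, -1.1, 4.3]
gripper_width: 0.517
gripper_force: 29.8
```

jog_arm:
  increments:
    - [0,0,0,0]
    - [0,0,0,0]
    - [0,0,0,0]
    - [0,0,0,0]
    - [0,0,0,0]
    - [0,0,0,0]
  grip: 87

```text
time_s: 45.0
tcp_pos: [0.362, 0.0466, 0.0977]
ee_rot: [[-0.1, -0.899, 0.426], [-0.217, 0.437, 0.873], [-0.971, -0.005, -0.238]]
wrist_force: [-0.1, 0.4, -0.4]
gripper_width: 0.956
gripper_force: 0.0
```

jog_arm:
  increments:
    - [-0.5,0,-0.12,0]
    - [-0.8,0,-0.2,0]
    - [-0.8,0,-0.2,0]
    - [-0.8,0,-0.2,0]
    - [-0.8,0,-0.2,0]
    - [-0.8,0,-0.2,0]
    - [-0.8,0,-0.2,0]
    - [-0.8,0,-0.2,0]
    - [-0.8,0,-0.2,0]
    - [0,0,0,0]

```text
time_s: 46.0
tcp_pos: [0.361, 0.0466, 0.2418]
ee_rot: [[-0.094, -0.899, 0.427], [-0.218, 0.437, 0.873], [-0.972, -0.011, -0.237]]
wrist_force: [0.1, 0.8, -0.4]
gripper_width: 0.999
gripper_force: 0.0
```

Run:
```python
from loc import *
import cv2
im=eyes.capture("scene");cv2.imwrite("pics/s7.png",im)
o=eyes.outline_of("scene","bottle")
for d in o[:2]:
    ys,xs=np.nonzero(d["mask"]);b=(xs.min(),xs.max(),ys.min(),ys.max());print(round(d["conf"],2),b)
    print(fitbox([(.023,.004),(.023,.07),(.015,.081),(.015,.099)],{"scene":b},[.43,.19]))
```

```text
0.68 (np.int64(393), np.int64(420), np.int64(170), np.int64(213))
(array([0.4333, 0.189 ]), array([-0.3,  0.2, -0.5,  0.5]))
```

View pics/s7.png

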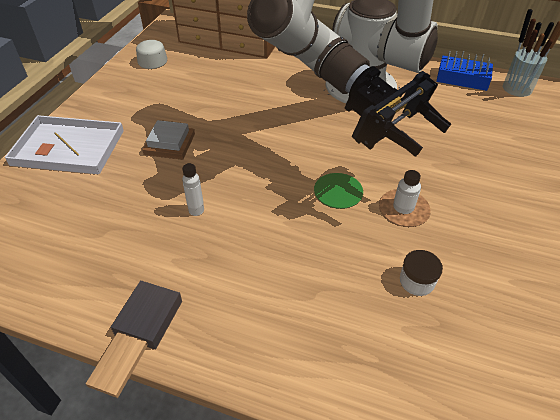

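The bottle stands upright on the cork mat at (407,193), about 2 mm off centre. The slim bottle, jar and block are where they were, and the gripper is clear, so I hand in.

```bash
python3 -c "
from station import r
print(r.finish_job())"
```

```text
the job is handed in; nothing more can be done
None
```

The bottle was turned about 148° over for roughly two seconds, then set upright about 2 mm off the cork mat's centre and released; the slim bottle, jar and block look unmoved in the last picture, and the job was handed in at about 46 s (no verdict was returned).

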